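Set a blank step selector by counting clicks, then start the drive

ROBOT

A 6-joint arm with a two-finger parallel gripper is mounted at the origin on the work surface; the furniture and walls round the work are solid. World frame = base frame: x ahead of the robot, y to its left, z up, the work surface at z = 0. Lengths are in mm, angles in degrees, forces in N, time in s.
With the tool pointing down it reaches from about 250 to 775 mm from the base axis. Payload 4 kg.
Tool frame: the origin (TCP) lies on the centre line of the jaws, within the pads' length; the fingertips stand 25 mm ahead of it and the grasp point (between the pads) lies 6 mm ahead of it; z points along the fingers, y is the line along which they close (so a half turn about z gives the same grasp; the last joint's range is limited). The gripper opens to 94 mm and grips with 3 to 60 N. Pads are 16 mm wide; open, the fingers measure 119 mm over their backs; the gripper's body (75 mm by 177 mm) begins 78 mm behind the grasp point.
Start: joints at [-80.735, 4.996, 78.535, -0, 96.463, -5.907], TCP at [143.941, -530.851, 195.806] pointing down, gripper open.
Joint ranges: [-177.83, 177.83], [-43.37, 116.18], [15.69, 146.23], [-61.86, 241.86], [9.47, 152.12], [-147.06, 147.06]. Speed limits (degrees/s): [159.86, 159.86, 180, 180, 180, 180].

INTERFACE

Orientations are given as a 3x3 rotation matrix whose columns are the frame's x, y, z axes.
In Python, from bench import bot, vision, hand_in gives the robot as it stands (bot), with the cameras (vision) and the job as plain functions.
- The arm moves only by the shell command python3 inch.py [OPENING], which reads ROWS from standard input. ROWS is a JSON object whose key "segments" holds a list of rows, 1 to 5 of them, each of 6 numbers: dx, dy, dz in parts of the range, where 1.0 means 0.6 m, then a rotation vector rx, ry, rz in shares of 360 degrees (1.0 is 360 degrees); each row is the pose to reach, as a shift and turn from the pose commanded when the command began, along the tool's axes at that moment; what a row does not reach only later rows make up. A row lasts 1/10 s, in which the tool goes at most 50 mm and 8.59 degrees, less where a joint would pass 70% of its speed; a pose out of reach is approached as far as the arm can. OPENING is the finger opening in mm, set as the command begins (- or left out keeps the last). The fingers move at their own pace and stop on an object; the grip force is fixed at half the most. Time passes only in rows, so rows that do not move let the fingers close. It prints the time, the measured TCP pose, the force, the opening and the grip force at its end. A shift or turn number past 1, either way, is cut back to 1. Input that does not fit is refused with a message, and nothing moves.
- bot.observe(): the state, without advancing time (a new reading comes with each control period).
- vision.snapshot(name): name is "scene" or "top" or "wrist"; returns a dict with "image" (420x560x3 uint8, red, green, blue), "fx", "fy", "cx", "cy" (pixels), "view" (4x4, takes a point from world to camera coordinates); the wrist camera has in their place "mount" (4x4, takes a point from camera to tool coordinates, whose origin is the TCP and whose axes are the flange's). Camera axes: x right, y down, z forward; pixel columns grow to the right and rows downward; lengths in mm; the calibration is good to about 2 mm. A picture is of the moment at which its call begins: read the wrist's pose just before it. There is no depth.
- hand_in(): hands the job in; it is judged then, once.
The state is a dict: "t": time; "joint_pos": joint angles; "joint_velocities": joint speeds; "tau": joint torques, N m; "position": TCP position; "tool_rot": TCP orientation; "force": force on the tool from outside, world axes, zero at the start; "torque": the same for the moment, N m; "finger_gap": finger opening in mm; "grip_force": force on a finger pad.
Only numpy, scipy, OpenCV 4.12 (cv2) and the standard library are available. Lean on these libraries where they do the work, as an engineer would, in place of code of your own. Each camera call takes 0.05 s, during which the arm holds its last target. There are 200 camera calls.

TASK

The selector knob on the grey bench controller has no marks, so set it by feel: seen from above, turn it slowly anticlockwise until it meets its end stop, without forcing it or knocking it hard against the stop, then turn it clockwise exactly four clicks. With the selector left on the fourth click, and only then, press the push button beside it all the way down and let go, and leave the other things on the bench where they are.

Things in the scene. Friction and masses are not known exactly. Their poses are not given: they have to be found in the camera images.
- controller: low grey steel box with a plain aluminium top, 110 (x) x 200 (y) x 60 mm high, fixed to the bench, without marks. Origin: centre of its underside on the bench; z up. On its top, on the y centre line (x = 0): the selector knob at y = -42 mm and the push button at y = +58 mm. Nothing else stands on the top
- knob_top (a point): centre of the top face of the selector knob, on its upright turning axis; this point does not turn with the knob. The knob is a plain black fluted cylinder without a pointer, 52 mm across and 30 mm high, its top 92 mm over the bench; its sides are free all round, it can be gripped at any angle
- knob_axis (a point): point on the knob's axis at its foot. Clicks are even, 24 degrees apart: leaving a rest, resistance jumps to 0.25 to 0.4 N m, fades to nothing halfway, then the knob pulls on as hard into the next rest. 2 to 5 clicks lie anticlockwise (seen from above) of the start. The stop is hard, 5 degrees past the last rest; over 1.5 N m there, or a fast knock, is forcing. It takes a firm grip, about 40 N
- start_button_top (a point): centre of the top of the black push button, 26 mm across, that stands on the controller's top in a steel collar, 100 mm from the knob's axis. It goes down 6 mm against a spring, fully down at 5 N
- start_button (a joint): travel of the push button in m: 0 up, 0.006 fully down
- beeswax_cake: loose round cake of beeswax, 43 mm across, 21 mm high, on the bench on the robot's side of the controller; origin under its centre. To be left alone
- charcoal: loose black charcoal block, 36 x 62 x 28 mm, on the bench beside the button end of the controller; origin under its centre. To be left alone
- steel_block: loose square steel bench block, 65 x 65 x 20 mm, on the bench at the knob end of the controller; origin under its centre. To be left alone

How it is judged:
By the outcome, as a careful person would: the job done as asked, in the order asked, and still so for the second after the job is handed in, with the robot touching nothing.
It also fails if it takes over 72 s, if anything falls off the work surface, if the arm or the gripper's body presses on something with over 40 N, if the wrist force passes 120 N, or if a joint passes its speed limit or range.

## Working session

There is one attempt and no reset: what is moved stays moved. The work goes in short steps, Python scripts to look and compute and a shell command to move; the robot and the scene stay as the last step left them, time stands still between calls to the robot, and variables do not carry over. Pictures are saved under pics/ and viewed, at most 10 in all, crops included, and the job is handed in when it is done.

```bash
ls; mkdir -p pics
python3 - <<'E'
from bench import bot, vision, hand_in
import cv2,numpy as np
for n in("scene","top"):
    s=vision.snapshot(n); cv2.imwrite(f"pics/{n}0.png",s["image"][:,:,::-1]); print(n,s["fx"],s["fy"],s["cx"],s["cy"]); print(np.round(s["view"],4).tolist())
o=bot.observe(); print(o)
print(vision.snapshot("wrist")["mount"])
a=cv2.imread("pics/scene0.png");b=cv2.imread("pics/top0.png")
E
```

```text
bench.py
inch.py
pics
scene 449.00721933355317 449.00721933355317 278.43883898134834 214.33381649341283
[[-0.8963, -0.4432, -0.0184, 443.3864], [-0.3013, 0.6386, -0.7081, 269.6597], [0.3255, -0.6291, -0.7059, 788.3739], [0.0, 0.0, 0.0, 1.0]]
top 520.3597438364836 520.3597438364836 281.124175550998 213.18698670145693
[[-0.0072, -0.9997, -0.0252, -50.9887], [-0.9965, 0.0092, -0.0837, 516.9564], [0.0839, 0.0245, -0.9962, 950.0328], [0.0, 0.0, 0.0, 1.0]]
{'t': 0.1, 'joint_pos': array([-8.07354080e+01,  5.03579828e+00,  7.86137575e+01, -3.88688526e-04,
        9.64634975e+01, -5.90806749e+00]), 'joint_velocities': array([-0.02216229, -0.07685426, -0.09571918, -0.06092798, -0.00752757,
        0.11383836]), 'tau': array([ 2.03300769e-03, -3.41252840e+01, -3.03300834e+01,  7.20197009e-02,
        3.04408895e-02, -9.76221872e-05]), 'position': array([ 143.85420618, -530.33126885,  194.73304524]), 'tool_rot': array([[ 9.65141726e-01,  2.61727612e-01, -3.24318359e-04],
       [ 2.61727739e-01, -9.65139784e-01,  1.94632794e-03],
       [ 1.96395214e-04, -1.96336542e-03, -9.99998053e-01]]), 'force': array([0.45170506, 0.8498425 , 0.29222168]), 'torque': array([-0.03196505,  0.01444184,  0.01587902]), 'grip_force': 0.0, 'finger_gap': 94.14381380176573}
[[-1.06744935e-03 -9.64549238e-01 -2.63900792e-01  7.66727843e+01]
 [ 9.99999430e-01 -1.02053876e-03 -3.14848828e-04  7.85403299e-02]
 [ 3.43662094e-05 -2.63900978e-01  9.64549777e-01 -1.89906641e+02]
 [ 0.00000000e+00  0.00000000e+00  0.00000000e+00  1.00000000e+00]]
```

View pics/top0.png

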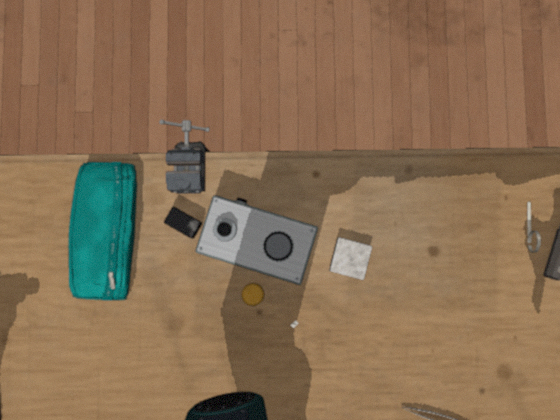

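View pics/scene0.png

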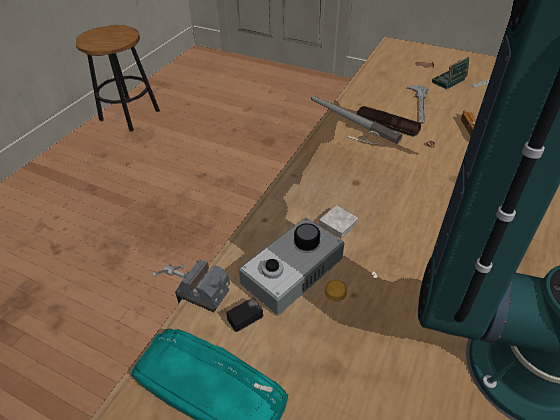

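The top view shows the knob at about (278,246), the button at (224,229), the wax at (253,294), the charcoal at (183,222) and the steel block at (351,258). The scene view shows the knob top at about (307,231) and the button at (271,264). Next I triangulate.

```bash
cat > h.py <<'E'
import cv2,numpy as np
from bench import bot, vision, hand_in
def ray(s,uv):
    V=s["view"]; d=np.array([(uv[0]-s["cx"])/s["fx"],(uv[1]-s["cy"])/s["fy"],1])
    R=V[:3,:3]; return -R.T@V[:3,3], R.T@d/np.linalg.norm(d)
def wristview(s,o):
    T=np.eye(4);T[:3,:3]=o["tool_rot"];T[:3,3]=o["position"]; s["view"]=np.linalg.inv(T@s["mount"]); return s
def cross(r):
    A=sum(np.eye(3)-np.outer(d,d) for c,d in r); b=sum((np.eye(3)-np.outer(d,d))@c for c,d in r)
    p=np.linalg.solve(A,b); return p,[np.linalg.norm(np.cross(p-c,d)) for c,d in r]
def plane(r,z): c,d=r; return c+d*(z-c[2])/d[2]
def blob(s,win,thr):
    x0,y0,x1,y1=win; g=s["image"][y0:y1,x0:x1].max(2)
    m=(g<thr).astype(np.uint8); n,l,st,ce=cv2.connectedComponentsWithStats(m)
    k=1+np.argmax(st[1:,4]); c=max(cv2.findContours((l==k).astype(np.uint8),0,1)[0],key=cv2.contourArea)
    e=cv2.fitEllipse(cv2.convexHull(c)); return np.array(e[0])+[x0,y0],e[1],st[k]+[x0,y0,0,0,0]
E
python3 - <<'E'
from h import *
t=vision.snapshot("top");s=vision.snapshot("scene")
for nm,a,b in(("knob",(255,225,302,268),(288,215,326,255)),("btn",(210,214,240,244),(257,252,285,275))):
  for thr in(50,70):
    A=blob(t,a,thr);B=blob(s,b,thr); print(nm,thr,A,B)
crop=s["image"][205:295,235:355][:,:,::-1]; c2=t["image"][190:290,190:330][:,:,::-1]
c=np.hstack([cv2.resize(crop,(400,300),interpolation=0),cv2.resize(c2,(400,286),interpolation=0)[:300].copy() if 0 else cv2.resize(c2,(400,300),interpolation=0)])
cv2.imwrite("pics/c1.png",c)
E
```

```text
knob 50 (array([277.90459061, 245.78437424]), (28.1381778717041, 28.393125534057617), array([264, 232,  29,  29, 149])) (array([306.62661171, 236.69536781]), (27.050077438354492, 27.867591857910156), array([294, 224,  26,  27, 347]))
knob 70 (array([277.91316223, 245.75075912]), (28.855905532836914, 29.20763397216797), array([264, 231,  29,  30, 245])) (array([306.73775291, 236.83979797]), (27.799022674560547, 28.08895492553711), array([294, 223,  27,  28, 381]))
btn 50 (array([224.        , 228.58593655]), (12.681906700134277, 12.998096466064453), array([218, 223,  13,  13, 135])) (array([271.75976276, 264.81180763]), (12.469334602355957, 13.269895553588867), array([266, 259,  13,  13, 135]))
btn 70 (array([223.84025192, 228.63646221]), (13.22377872467041, 13.805882453918457), array([217, 222,  14,  14, 151])) (array([271.77436256, 264.9408741 ]), (12.833090782165527, 13.487482070922852), array([266, 259,  13,  13, 142]))
```

View pics/c1.png

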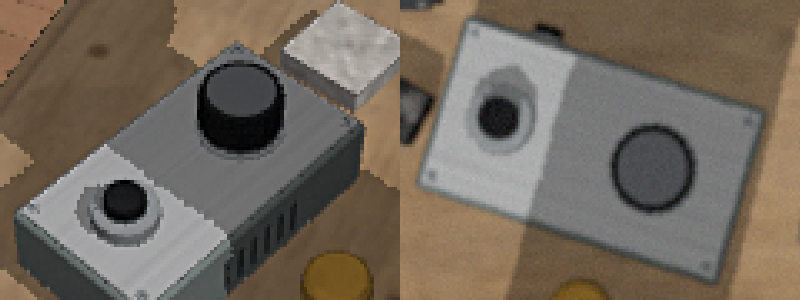

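The crop shows the knob's top face in the scene view at about (307.2,232.3) and the button's top at about (271.9,263.2). The charcoal, vise and steel block stay clear of the box.

Run:
```python
from h import *
t=vision.snapshot("top");s=vision.snapshot("scene");o=bot.observe()
k=cross([ray(t,(277.9,245.8)),ray(s,(307,232.2))]);b=cross([ray(t,(224,228.6)),ray(s,(271.8,263.2))])
print(k,b,np.linalg.norm(k[0]-b[0]))
print("top planes",plane(ray(t,(277.9,245.8)),92),plane(ray(t,(224,228.6)),b[0][2]), plane(ray(t,(224,228.6)),78))
d=b[0]-k[0];print("dir",np.degrees(np.arctan2(d[1],d[0])))
R=o["tool_rot"]
# view pose: camera axis hits knob/btn middle; stand TCP at z=230 over
print("delta to knob tcp z230",R.T@(np.r_[k[0][:2],230]-o["position"]), o["position"])
```

```text
(array([454.13555321, -51.05871751,  90.76943019]), [np.float64(0.19538128227037832), np.float64(0.19538128227047555)]) (array([485.49369301,  43.59013934,  81.1044614 ]), [np.float64(0.1949306243537766), np.float64(0.19493062435387062)]) 100.17559910146018
top planes [454.29261263 -51.02953449  92.        ] [485.31246061  43.51565461  81.1044614 ] [485.48430798  43.93487917  78.        ]
dir 71.66943529781122
delta to knob tcp z230 [ 424.94745613 -381.75406517  -34.30805397] [ 143.92429196 -530.71835805  195.51591757]
```

The points check out: knob axis (454.2,-51.0) with its top at about 91, button (485.4,43.6) with its top at about 81, 100.2 apart. Now I move above the knob for a wrist look. Keeping this yaw leaves j6 enough range for the whole turn.

Units first: shifts go in shares of 0.6 m and turns go in shares of 360 degrees. So 142 mm / 600 = 0.2367, -127 mm / 600 = -0.2117.

```bash
echo '{"segments": [[0.025,-0.0217,0,0,0,0],[0.075,-0.0667,0,0,0,0],[0.125,-0.1117,0,0,0,0],[0.18,-0.1617,0,0,0,0],[0.2367,-0.2117,0,0,0,0]]}' | python3 inch.py; echo '{"segments": [[0.05,-0.045,0,0,0,0],[0.1,-0.09,0,0,0,0],[0.15,-0.135,0,0,0,0],[0.2,-0.18,0,0,0,0],[0.25,-0.225,0,0,0,0]]}' | python3 inch.py; echo '{"segments": [[0.05,-0.045,0,0,0,0],[0.1,-0.09,0,0,0,0],[0.15,-0.135,0,0,0,0],[0.1917,-0.1733,0,0,0,0],[0.2217,-0.2,0,0,0,0]]}' | python3 inch.py; echo '{"segments": [[0,0,0,0,0,0],[0,0,0,0,0,0],[0,0,0,0,0,0]]}' | python3 inch.py
python3 - <<'E'
from h import *
o=bot.observe();s=wristview(vision.snapshot("wrist"),o);cv2.imwrite("pics/w1.png",s["image"][:,:,::-1]);print(o)
P=lambda p:(lambda c:(c[0]/c[2]*s["fx"]+s["cx"],c[1]/c[2]*s["fy"]+s["cy"]))((s["view"]@np.r_[p,1])[:3])
print(P([454.2,-51,92]),P([485.4,43.6,81]))
E
```

```text
t: 0.85
position: [248.3, -369.8, 195.8]
tool_rot: [[0.965, 0.261, 0.0], [0.261, -0.965, -0.0], [0.0, 0.0, -1.0]]
force: [0.4, -0.1, -0.2]
finger_gap: 93.6
grip_force: 0.0
t: 1.35
position: [357.8, -200.1, 196.0]
tool_rot: [[0.965, 0.261, 0.001], [0.261, -0.965, -0.001], [0.001, 0.001, -1.0]]
force: [2.0, -0.4, -0.8]
finger_gap: 93.6
grip_force: 0.0
t: 1.85
position: [454.9, -48.9, 195.8]
tool_rot: [[0.965, 0.264, 0.0], [0.264, -0.965, 0.0], [0.0, -0.0, -1.0]]
force: [0.3, -0.9, 0.1]
finger_gap: 94.2
grip_force: 0.0
t: 2.15
position: [453.7, -51.8, 195.8]
tool_rot: [[0.965, 0.261, -0.0], [0.261, -0.965, -0.001], [-0.0, 0.001, -1.0]]
force: [0.7, -0.1, -0.1]
finger_gap: 93.8
grip_force: 0.0
{'t': 2.15, 'joint_pos': array([-1.36035590e+01, -7.02856346e+00,  9.03726629e+01, -3.92575063e-02,
        9.66584834e+01,  6.12858025e+01]), 'joint_velocities': array([-0.60246446, -0.22607147,  0.11767255,  0.18150346, -0.09781621,
        0.04881194]), 'tau': array([ 3.97391031e-01, -2.49501604e+01, -3.03666651e+01,  7.20037962e-02,
       -6.07656268e-02, -4.18148527e-03]), 'position': array([453.68785447, -51.80711427, 195.79963184]), 'tool_rot': array([[ 9.65444911e-01,  2.60607143e-01, -2.03908559e-04],
       [ 2.60606965e-01, -9.65444761e-01, -6.50850039e-04],
       [-3.66478619e-04,  5.75219867e-04, -9.99999767e-01]]), 'force': array([ 0.71633976, -0.06353674, -0.09703914]), 'torque': array([ 0.02764188,  0.01699779, -0.07217446]), 'grip_force': 0.0, 'finger_gap': 93.82504906868097}
(np.float64(280.09735023879557), np.float64(203.95081895093585)) (np.float64(193.83320543863766), np.float64(146.25845871171032))
```

View pics/w1.png

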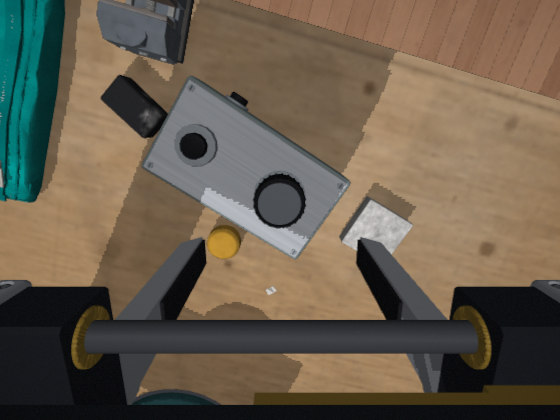

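The wrist view agrees: knob top centre at about (279,201) against a predicted (280,204), and button at (194,146) as predicted. I descend partway and triangulate from this height and the next.

```bash
cat > kn.py <<'E'
from h import *
def knob(s,save=None,c=(280,204),r=60):
    g=s["image"].max(2).astype(np.uint8); x,y=int(c[0]),int(c[1]); w=g[y-r:y+r,x-r:x+r]
    m=((w>=48)&(w<95)).astype(np.uint8); m=cv2.morphologyEx(m,cv2.MORPH_OPEN,np.ones((3,3)))
    n,l,st,ce=cv2.connectedComponentsWithStats(m); k=l[r,r]
    q=max(cv2.findContours((l==k).astype(np.uint8),0,1)[0],key=cv2.contourArea); e=cv2.fitEllipse(cv2.convexHull(q))
    return np.array(e[0])+[x-r,y-r],e[1],g[y,x]
E
python3 - <<'E'
from kn import *
o=bot.observe();s=wristview(vision.snapshot("wrist"),o);e=knob(s);print(e,plane(ray(s,e[0]),92),s["fx"]);np.save("r1.npy",np.array(ray(s,e[0])))
print(blob(s,(175,128,212,165),50)[:2])
E
echo '{"segments": [[0,0,0.0083,0,0,0],[0,0,0.025,0,0,0],[0,0,0.045,0,0,0],[0,0,0.06,0,0,0],[0,0,0.0667,0,0,0]]}' | python3 inch.py;echo '{"segments": [[0,0,0,0,0,0],[0,0,0,0,0,0]]}' | python3 inch.py|head -2
python3 - <<'E'
from kn import *
o=bot.observe();s=wristview(vision.snapshot("wrist"),o)
c=(s["view"]@[454.2,-51,92,1])[:3];c=c[:2]/c[2]*s["fx"]+[s["cx"],s["cy"]]
e=knob(s,c=c,r=70);print(c,e,plane(ray(s,e[0]),92));print(cross([np.load("r1.npy"),ray(s,e[0])]))
cv2.imwrite("pics/w2.png",s["image"][:,:,::-1])
E
```

```text
(array([278.92023468, 203.4510231 ]), (41.85328674316406, 43.25224304199219), np.uint8(85)) [454.40758794 -49.843078    92.        ] 310.20044054695745
(array([193.07857132, 145.61099052]), (25.978134155273438, 27.61014747619629))
t: 2.75
position: [453.1, -50.7, 153.7]
tool_rot: [[0.965, 0.262, -0.003], [0.262, -0.965, 0.001], [-0.003, -0.001, -1.0]]
force: [0.8, 0.0, 0.5]
finger_gap: 94.0
grip_force: 0.0
t: 2.95
position: [454.3, -50.9, 155.8]
[280.86248472 216.59611401] (array([279.617836 , 216.0592804]), (47.52159118652344, 49.5888786315918), np.uint8(87)) [454.38499505 -49.84905833  92.        ]
(array([454.54089902, -49.80980477,  92.53476864]), [np.float64(0.0007124497804996285), np.float64(0.0007124497805417305)])
```

Knob top triangulated at (454.5,-49.8,92.5), within calibration of the first estimate. The tool is centred, so I descend to TCP z ≈ 90 and close.

In the tool's units: 66 mm / 600 = 0.11, 54 mm / 600 = 0.09.

```bash
echo '{"segments": [[0,0,0.01,0,0,0],[0,0,0.0333,0,0,0],[0,0,0.0633,0,0,0],[0,0,0.09,0,0,0],[0,0,0.11,0,0,0]]}' | python3 inch.py|head -2;echo '{"segments": [[0,0,0,0,0,0],[0,0,0,0,0,0]]}' | python3 inch.py 70; echo '{"segments": [[0,0,0,0,0,0],[0,0,0,0,0,0],[0,0,0,0,0,0],[0,0,0,0,0,0],[0,0,0,0,0,0]]}' | python3 inch.py 40;echo '{"segments": [[0,0,0,0,0,0],[0,0,0,0,0,0],[0,0,0,0,0,0],[0,0,0,0,0,0],[0,0,0,0,0,0]]}' | python3 inch.py
cat > st.py <<'E'
from h import *
o=bot.observe();R=o["tool_rot"];print("t %.2f yaw %.2f j6 %.1f"%(o["t"],np.degrees(np.arctan2(R[1,0],R[0,0])),o["joint_pos"][5]),"pos",np.round(o["position"],1),"F",np.round(o["force"],1),"M",np.round(o["torque"],2),"tau6 %.2f"%o["tau"][5],"gap %.1f grip %.1f"%(o["finger_gap"],o["grip_force"]))
E
python3 st.py
```

```text
t: 3.5
position: [453.2, -50.7, 87.6]
t: 3.7
position: [454.1, -50.9, 89.6]
tool_rot: [[0.965, 0.262, -0.0], [0.262, -0.965, 0.0], [-0.0, -0.0, -1.0]]
force: [-0.1, -0.1, 0.6]
finger_gap: 81.3
grip_force: 0.0
t: 4.2
position: [454.3, -51.0, 90.0]
tool_rot: [[0.965, 0.262, 0.0], [0.262, -0.965, -0.0], [0.0, 0.0, -1.0]]
force: [-1.3, 0.8, -0.8]
finger_gap: 42.4
grip_force: 0.0
t: 4.7
position: [454.2, -50.9, 89.7]
tool_rot: [[0.965, 0.262, -0.0], [0.262, -0.965, -0.0], [-0.0, 0.0, -1.0]]
force: [-0.4, 0.1, -0.1]
finger_gap: 40.0
grip_force: 0.0
t 4.70 yaw 15.17 j6 61.3 pos [454.2 -50.9  89.7] F [-0.4  0.1 -0.1] M [ 0.   -0.05 -0.08] tau6 0.00 gap 40.0 grip 0.0
```

Run:
```python
from h import *
a=vision.snapshot("wrist")["image"][:,:,::-1];b=vision.snapshot("scene")["image"][160:310,210:410][:,:,::-1]
cv2.imwrite("pics/g1.png",np.hstack([cv2.resize(a,(400,300)),cv2.resize(b,(400,300))]))
```

```text
(no output)
```

View pics/g1.png

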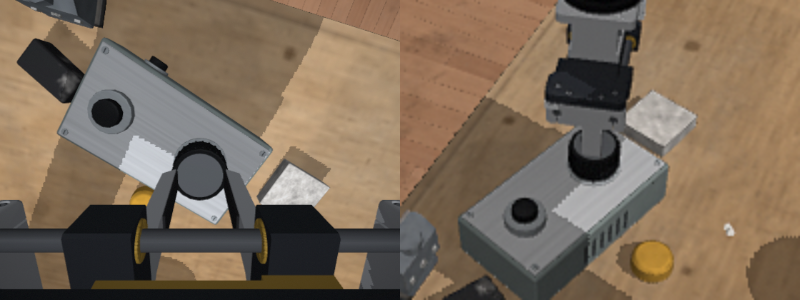

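The wrist view shows the fingers either side of the knob, around (175,165) and (232,165), yet no grip force is read at a 40 mm gap. I look closer.

Run:
```python
from h import *
o=bot.observe();s=wristview(vision.snapshot("wrist"),o);t=vision.snapshot("scene")
def P(s,p):
    c=(s["view"]@np.r_[p,1])[:3];return c[:2]/c[2]*s["fx"]+[s["cx"],s["cy"]]
a=s["image"][170:300,190:370,::-1];b=t["image"][190:290,260:350,::-1]
a=cv2.resize(a,None,fx=2.6,fy=2.6,interpolation=2);b=cv2.resize(b,None,fx=3.6,fy=3.6,interpolation=2)
T=lambda q:o["position"]+o["tool_rot"]@np.array(q)
for q in((0,20,25),(0,-20,25),(0,20,0),(0,-20,0)):
    for im,ss,off,f in((a,s,(190,170),2.6),(b,t,(260,190),3.6)):
        u=(P(ss,T(q))-off)*f; cv2.circle(im,tuple(int(v) for v in u),4,(0,0,255) if q[2] else (0,255,0),1)
h=max(a.shape[0],b.shape[0]);pad=lambda i:cv2.copyMakeBorder(i,0,h-i.shape[0],0,0,0)
cv2.imwrite("pics/g2.png",np.hstack([pad(a),pad(b)]))
```

```text
(no output)
```

View pics/g2.png

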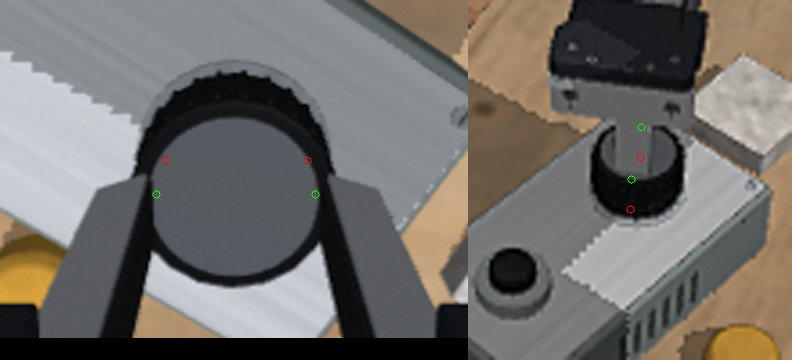

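The grey tips seem to end near TCP level, just above the knob top. That fits the missing grip force but not the stated 25 mm. I open and measure the tips directly before going lower.

```bash
echo '{"segments": [[0,0,0,0,0,0],[0,0,0,0,0,0],[0,0,0,0,0,0],[0,0,0,0,0,0],[0,0,0,0,0,0]]}' | python3 inch.py 94|tail -3
python3 - <<'E'
from h import *
o=bot.observe();s=wristview(vision.snapshot("wrist"),o);t=vision.snapshot("scene")
def P(s,p):
    c=(s["view"]@np.r_[p,1])[:3];return c[:2]/c[2]*s["fx"]+[s["cx"],s["cy"]]
W=(180,170,380,300);V=(255,180,365,290)
a=cv2.resize(s["image"][W[1]:W[3],W[0]:W[2],::-1],None,fx=2.2,fy=2.2,interpolation=2);b=cv2.resize(t["image"][V[1]:V[3],V[0]:V[2],::-1],None,fx=3.2,fy=3.2,interpolation=2)
T=lambda q:o["position"]+o["tool_rot"]@np.array(q)
for z,c in((25,(0,0,255)),(0,(0,255,0)),(-20,(255,255,0))):
  for y in(47,-47):
   for im,ss,off,f in((a,s,W[:2],2.2),(b,t,V[:2],3.2)):
    u=[((P(ss,T((x,y,z)))-off)*f).astype(int) for x in(-8,8)]; cv2.line(im,tuple(map(int,u[0])),tuple(map(int,u[1])),c,1)
h=max(a.shape[0],b.shape[0]);pad=lambda i:cv2.copyMakeBorder(i,0,h-i.shape[0],0,0,0)
cv2.imwrite("pics/g3.png",np.hstack([pad(a),pad(b)]));print(o["position"],o["force"])
E
```

```text
force: [0.7, 0.6, 0.1]
finger_gap: 76.7
grip_force: 0.0
[454.16843982 -50.93342631  89.76812709] [0.70402232 0.57911632 0.13965988]
```

View pics/g3.png

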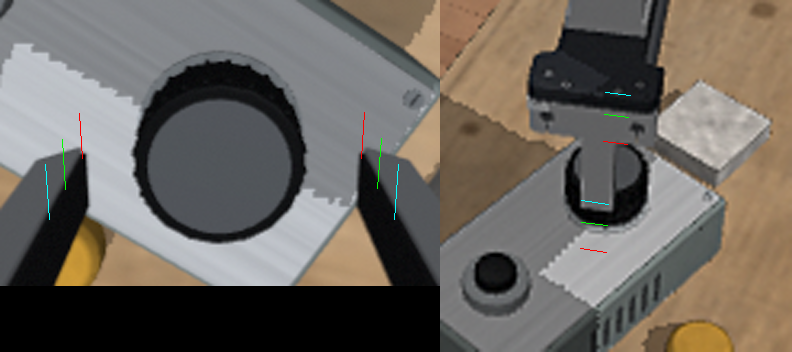

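The tips end roughly 3 to 15 mm behind the TCP, not 25 mm ahead: the wrist view shows them at (83,155) and (360,155) in the crop, the scene view at (598,210). I descend in small steps with force checks.

In the tool's units: 6 mm / 600 = 0.01, 4.5 mm / 600 = 0.0075.

```bash
echo '{"segments": [[0,0,0.0017,0,0,0],[0,0,0.0033,0,0,0],[0,0,0.005,0,0,0],[0,0,0.0075,0,0,0],[0,0,0.01,0,0,0]]}' | python3 inch.py 94;python3 st.py; echo '{"segments": [[0,0,0.0017,0,0,0],[0,0,0.0042,0,0,0],[0,0,0.0067,0,0,0],[0,0,0.0083,0,0,0],[0,0,0.01,0,0,0]]}' | python3 inch.py;python3 st.py
```

```text
t: 6.0
position: [454.1, -50.9, 83.6]
tool_rot: [[0.965, 0.262, -0.0], [0.262, -0.965, -0.0], [-0.0, 0.0, -1.0]]
force: [0.0, 0.0, -0.2]
finger_gap: 94.3
grip_force: 0.0
t 6.00 yaw 15.17 j6 61.3 pos [454.1 -50.9  83.6] F [ 0.   0.  -0.2] M [-0.03  0.03 -0.08] tau6 0.00 gap 94.3 grip 0.0
t: 6.5
position: [454.1, -50.9, 77.7]
tool_rot: [[0.965, 0.262, -0.0], [0.262, -0.965, -0.0], [-0.0, 0.0, -1.0]]
force: [0.2, -0.7, 1.2]
finger_gap: 94.1
grip_force: 0.0
t 6.50 yaw 15.18 j6 61.3 pos [454.1 -50.9  77.7] F [ 0.2 -0.7  1.2] M [-0.    0.03  0.06] tau6 -0.00 gap 94.1 grip 0.0
```

```bash
echo '{"segments": [[0,0,0.0017,0,0,0],[0,0,0.0042,0,0,0],[0,0,0.0067,0,0,0],[0,0,0.0083,0,0,0],[0,0,0.01,0,0,0]]}' | python3 inch.py>/dev/null;python3 st.py
python3 - <<'E'
from h import *
o=bot.observe();s=wristview(vision.snapshot("wrist"),o);t=vision.snapshot("scene")
a=cv2.resize(s["image"][160:300,180:380,::-1],None,fx=2,fy=2,interpolation=2);b=cv2.resize(t["image"][190:280,265:355,::-1],None,fx=4,fy=4,interpolation=2)
h=max(a.shape[0],b.shape[0]);pad=lambda i:cv2.copyMakeBorder(i,0,h-i.shape[0],0,0,0)
cv2.imwrite("pics/g4.png",np.hstack([pad(a),pad(b)]))
E
```

```text
t 7.00 yaw 15.17 j6 61.3 pos [454.1 -50.9  71.6] F [ 0.4 -0.3 -0.7] M [0.03 0.03 0.01] tau6 -0.00 gap 94.5 grip 0.0
```

View pics/g4.png

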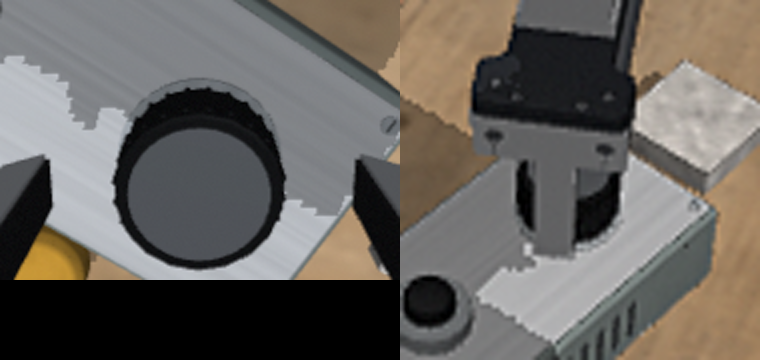

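The scene view shows the near finger's bottom at about (303,253), almost at the knob's foot. I compute its height.

Run:
```python
from h import *
o=bot.observe();t=vision.snapshot("scene")
for y in(-47,-53,-59):
  for z in(-20,-10,0,10):
    p=o["position"]+o["tool_rot"]@np.array([0,y,z]);c=(t["view"]@np.r_[p,1])[:3];print(y,z,np.round(p[2],1),np.round(c[:2]/c[2]*t["fx"]+[t["cx"],t["cy"]],1))
```

```text
-47 -20 91.6 [303.3 249.5]
-47 -10 81.6 [303.2 252.8]
-47 0 71.6 [303.1 256.1]
-47 10 61.6 [303.  259.3]
-53 -20 91.6 [302.8 251.8]
-53 -10 81.6 [302.7 255.1]
-53 0 71.6 [302.6 258.4]
-53 10 61.6 [302.5 261.7]
-59 -20 91.6 [302.3 254.2]
-59 -10 81.6 [302.2 257.5]
-59 0 71.6 [302.1 260.8]
-59 10 61.6 [302. 264.]
```

In the tool's units: 6 mm / 600 = 0.01, 5 mm / 600 = 0.0083.

```bash
echo '{"segments": [[0,0,0.0017,0,0,0],[0,0,0.0042,0,0,0],[0,0,0.0067,0,0,0],[0,0,0.0083,0,0,0],[0,0,0.01,0,0,0]]}' | python3 inch.py>/dev/null;python3 st.py;echo '{"segments": [[0,0,0.0017,0,0,0],[0,0,0.0033,0,0,0],[0,0,0.005,0,0,0],[0,0,0.0067,0,0,0],[0,0,0.0083,0,0,0]]}' | python3 inch.py>/dev/null;python3 st.py
```

```text
t 7.65 yaw 15.17 j6 61.3 pos [454.1 -50.9  65.6] F [-0.4 -0.5  0.7] M [ 0.   -0.08 -0.02] tau6 -0.00 gap 93.8 grip 0.0
t 8.15 yaw 15.17 j6 61.3 pos [454.1 -50.9  60.7] F [-0.3  0.1 -0.6] M [ 0.05 -0.03  0.04] tau6 -0.00 gap 93.9 grip 0.0
```

In the tool's units: 4 mm / 600 = 0.0067, 3 mm / 600 = 0.005.

```bash
echo '{"segments": [[0,0,0.0017,0,0,0],[0,0,0.0033,0,0,0],[0,0,0.005,0,0,0],[0,0,0.0067,0,0,0],[0,0,0.0067,0,0,0]]}' | python3 inch.py>/dev/null;python3 st.py
```

```text
t 8.65 yaw 15.17 j6 61.3 pos [454.  -50.9  56.6] F [-0.1  0.3 -1. ] M [-0.02 -0.02 -0.02] tau6 0.00 gap 93.6 grip 0.0
```

In the tool's units: 3 mm / 600 = 0.005, 2 mm / 600 = 0.0033.

```bash
echo '{"segments": [[0,0,0.0017,0,0,0],[0,0,0.0033,0,0,0],[0,0,0.005,0,0,0],[0,0,0.005,0,0,0]]}' | python3 inch.py>/dev/null;python3 st.py; echo '{"segments": [[0,0,0,0,0,0],[0,0,0,0,0,0],[0,0,0,0,0,0],[0,0,0,0,0,0]]}' | python3 inch.py 60 |tail -3; echo '{"segments": [[0,0,0,0,0,0],[0,0,0,0,0,0],[0,0,0,0,0,0],[0,0,0,0,0,0],[0,0,0,0,0,0]]}' | python3 inch.py 40 >/dev/null; python3 st.py
```

```text
t 9.05 yaw 15.17 j6 61.3 pos [454.  -50.9  53.5] F [-0.4  0.3 -0.3] M [0.03 0.05 0.01] tau6 0.00 gap 94.1 grip 0.0
force: [0.5, -0.5, -0.2]
finger_gap: 65.3
grip_force: 0.0
t 9.95 yaw 15.19 j6 61.3 pos [453.9 -50.   53.7] F [-0.6  4.6  1.5] M [ 1.01  0.23 -0.01] tau6 -0.01 gap 50.9 grip 30.0
```

Gripped: gap 50.9, 30 N. A small +y load suggests recentring by about 1 mm. Now I turn the first clicks anticlockwise (tool rz negative); at least 48° is free.

In the tool's units: -1.3 mm / 600 = -0.0022, -1 mm / 600 = -0.0017.

```bash
echo '{"segments": [[0,-0.0008,0,0,0,0],[0,-0.0017,0,0,0,0],[0,-0.0022,0,0,0,0],[0,-0.0022,0,0,0,0]]}' | python3 inch.py>/dev/null;python3 st.py; for i in 1; do :; done
echo '{"segments": [[0,0,0,0,0,-0.0028],[0,0,0,0,0,-0.0056],[0,0,0,0,0,-0.0083],[0,0,0,0,0,-0.0111],[0,0,0,0,0,-0.0139]]}' | python3 inch.py>/dev/null;python3 st.py
echo '{"segments": [[0,0,0,0,0,-0.0028],[0,0,0,0,0,-0.0056],[0,0,0,0,0,-0.0083],[0,0,0,0,0,-0.0111],[0,0,0,0,0,-0.0139]]}' | python3 inch.py>/dev/null;python3 st.py
echo '{"segments": [[0,0,0,0,0,-0.0028],[0,0,0,0,0,-0.0056],[0,0,0,0,0,-0.0083],[0,0,0,0,0,-0.0111],[0,0,0,0,0,-0.0139]]}' | python3 inch.py>/dev/null;python3 st.py
```

```text
t 10.35 yaw 15.17 j6 61.5 pos [453.9 -50.   53.7] F [-0.7  2.1  1. ] M [0.68 0.18 0.03] tau6 0.02 gap 50.6 grip 30.0
t 10.85 yaw 20.24 j6 56.4 pos [453.9 -50.1  53.7] F [ 0.3  0.7 -0.5] M [ 0.3   0.1  -0.47] tau6 -0.25 gap 50.2 grip 30.0
t 11.35 yaw 25.26 j6 51.4 pos [453.9 -50.1  53.7] F [ 2.  -2.4 -2.4] M [-0.04 -0.02 -0.2 ] tau6 -0.06 gap 50.6 grip 30.0
t 11.85 yaw 30.27 j6 46.4 pos [453.9 -50.1  53.7] F [ 0.5 -3.5 -3.2] M [-0.39 -0.06  0.01] tau6 0.14 gap 50.5 grip 30.0
```

Torque follows the click shape: tau6 reads -0.25, -0.06, +0.14. Continuing to the second rest (yaw ≈ 63.2).

In the tool's units: -5 degrees / 360 = -0.0139.

```bash
echo '{"segments": [[0,0,0,0,0,-0.0028],[0,0,0,0,0,-0.0056],[0,0,0,0,0,-0.0083],[0,0,0,0,0,-0.0111],[0,0,0,0,0,-0.0139]]}' | python3 inch.py>/dev/null;python3 st.py
echo '{"segments": [[0,0,0,0,0,-0.0028],[0,0,0,0,0,-0.0056],[0,0,0,0,0,-0.0083],[0,0,0,0,0,-0.0111],[0,0,0,0,0,-0.0139]]}' | python3 inch.py>/dev/null;python3 st.py
echo '{"segments": [[0,0,0,0,0,-0.0028],[0,0,0,0,0,-0.0056],[0,0,0,0,0,-0.0083],[0,0,0,0,0,-0.0111],[0,0,0,0,0,-0.0139]]}' | python3 inch.py>/dev/null;python3 st.py
echo '{"segments": [[0,0,0,0,0,-0.0028],[0,0,0,0,0,-0.0056],[0,0,0,0,0,-0.0083],[0,0,0,0,0,-0.0111],[0,0,0,0,0,-0.0139]]}' | python3 inch.py>/dev/null;python3 st.py
echo '{"segments": [[0,0,0,0,0,-0.0028],[0,0,0,0,0,-0.0056],[0,0,0,0,0,-0.0083],[0,0,0,0,0,-0.0111],[0,0,0,0,0,-0.0139]]}' | python3 inch.py>/dev/null;python3 st.py
echo '{"segments": [[0,0,0,0,0,-0.0028],[0,0,0,0,0,-0.0056],[0,0,0,0,0,-0.0083],[0,0,0,0,0,-0.0111],[0,0,0,0,0,-0.0139]]}' | python3 inch.py>/dev/null;python3 st.py
```

```text
t 12.35 yaw 35.28 j6 41.4 pos [453.9 -50.1  53.7] F [ 2.8 -4.8 -3.1] M [-0.54 -0.22  0.18] tau6 0.33 gap 50.6 grip 30.0
t 12.85 yaw 40.22 j6 36.4 pos [454.  -50.2  53.7] F [ 2.3 -4.7 -3.1] M [-0.62 -0.21 -0.21] tau6 -0.09 gap 50.7 grip 30.0
t 13.35 yaw 45.18 j6 31.4 pos [454.  -50.2  53.7] F [ 2.6 -5.  -3.1] M [-0.68 -0.22 -0.35] tau6 -0.22 gap 50.7 grip 30.0
t 13.85 yaw 50.22 j6 26.4 pos [454.  -50.2  53.7] F [ 2.7 -3.9 -4.1] M [-0.66 -0.23 -0.2 ] tau6 -0.02 gap 50.7 grip 30.0
t 14.35 yaw 55.25 j6 21.4 pos [454.1 -50.2  53.7] F [ 2.5 -5.1 -4.3] M [-0.6  -0.24  0.03] tau6 0.18 gap 50.5 grip 30.0
t 14.85 yaw 60.29 j6 16.3 pos [454.1 -50.3  53.7] F [ 3.5 -4.3 -3.9] M [-0.7  -0.26  0.21] tau6 0.36 gap 50.4 grip 30.0
```

Second rest at about 63. A stop could be at about 68, so I go half a degree per row and check.

In the tool's units: -5 degrees / 360 = -0.0139.

```bash
echo '{"segments": [[0,0,0,0,0,-0.0028],[0,0,0,0,0,-0.0056],[0,0,0,0,0,-0.0083],[0,0,0,0,0,-0.0111],[0,0,0,0,0,-0.0139]]}' | python3 inch.py>/dev/null;python3 st.py
echo '{"segments": [[0,0,0,0,0,-0.0011],[0,0,0,0,0,-0.0022],[0,0,0,0,0,-0.0033],[0,0,0,0,0,-0.0044],[0,0,0,0,0,-0.0056]]}' | python3 inch.py>/dev/null;python3 st.py
echo '{"segments": [[0,0,0,0,0,-0.0008],[0,0,0,0,0,-0.0017],[0,0,0,0,0,-0.0025],[0,0,0,0,0,-0.0033],[0,0,0,0,0,-0.0042]]}' | python3 inch.py>/dev/null;python3 st.py
```

```text
t 15.35 yaw 65.19 j6 11.4 pos [454.2 -50.3  53.7] F [ 3.4 -5.5 -4.4] M [-0.8  -0.28 -0.32] tau6 -0.24 gap 50.7 grip 30.0
t 15.85 yaw 67.15 j6 9.5 pos [454.2 -50.3  53.7] F [ 4.  -5.3 -4.1] M [-0.75 -0.3  -0.4 ] tau6 -0.37 gap 50.5 grip 30.0
t 16.35 yaw 68.64 j6 8.0 pos [454.2 -50.3  53.7] F [ 2.8 -4.2 -5. ] M [-0.74 -0.25 -0.5 ] tau6 -0.44 gap 50.3 grip 30.0
```

In the tool's units: -1 degrees / 360 = -0.0028.

```bash
echo '{"segments": [[0,0,0,0,0,0],[0,0,0,0,0,0]]}' | python3 inch.py>/dev/null;python3 st.py
echo '{"segments": [[0,0,0,0,0,-0.0006],[0,0,0,0,0,-0.0011],[0,0,0,0,0,-0.0017],[0,0,0,0,0,-0.0022],[0,0,0,0,0,-0.0028]]}' | python3 inch.py>/dev/null;python3 st.py
```

```text
t 16.55 yaw 68.63 j6 8.0 pos [454.2 -50.3  53.7] F [ 3.5 -5.8 -3.4] M [-0.75 -0.28 -0.43] tau6 -0.45 gap 50.9 grip 30.0
t 17.05 yaw 69.54 j6 7.1 pos [454.2 -50.3  53.6] F [ 3.3 -3.9 -4.3] M [-0.66 -0.25 -1.05] tau6 -1.01 gap 50.7 grip 30.0
```

The stop is met at about 68.7°: torque rose to only 1.0 N m, below the 1.5 limit, 5° past the second rest. Now clockwise, counting clicks (rests expected near 63, 39, 15, -9, -33).

In the tool's units: 1.5 degrees / 360 = 0.0042.

```bash
echo '{"segments": [[0,0,0,0,0,0.0017],[0,0,0,0,0,0.0042],[0,0,0,0,0,0.0072],[0,0,0,0,0,0.0106],[0,0,0,0,0,0.0139]]}' | python3 inch.py>/dev/null;python3 st.py
echo '{"segments": [[0,0,0,0,0,0.0033],[0,0,0,0,0,0.0067],[0,0,0,0,0,0.01],[0,0,0,0,0,0.0133],[0,0,0,0,0,0.0167]]}' | python3 inch.py>/dev/null;python3 st.py
echo '{"segments": [[0,0,0,0,0,0.0033],[0,0,0,0,0,0.0067],[0,0,0,0,0,0.01],[0,0,0,0,0,0.0133],[0,0,0,0,0,0.0167]]}' | python3 inch.py>/dev/null;python3 st.py
echo '{"segments": [[0,0,0,0,0,0.0033],[0,0,0,0,0,0.0067],[0,0,0,0,0,0.01],[0,0,0,0,0,0.0133],[0,0,0,0,0,0.0167]]}' | python3 inch.py>/dev/null;python3 st.py
echo '{"segments": [[0,0,0,0,0,0.0033],[0,0,0,0,0,0.0067],[0,0,0,0,0,0.01],[0,0,0,0,0,0.0133],[0,0,0,0,0,0.0167]]}' | python3 inch.py>/dev/null;python3 st.py
echo '{"segments": [[0,0,0,0,0,0.0033],[0,0,0,0,0,0.0067],[0,0,0,0,0,0.01],[0,0,0,0,0,0.0133],[0,0,0,0,0,0.0167]]}' | python3 inch.py>/dev/null;python3 st.py
echo '{"segments": [[0,0,0,0,0,0.0033],[0,0,0,0,0,0.0067],[0,0,0,0,0,0.01],[0,0,0,0,0,0.0133],[0,0,0,0,0,0.0167]]}' | python3 inch.py>/dev/null;python3 st.py
echo '{"segments": [[0,0,0,0,0,0.0033],[0,0,0,0,0,0.0067],[0,0,0,0,0,0.01],[0,0,0,0,0,0.0133],[0,0,0,0,0,0.0167]]}' | python3 inch.py>/dev/null;python3 st.py
echo '{"segments": [[0,0,0,0,0,0.0033],[0,0,0,0,0,0.0067],[0,0,0,0,0,0.01],[0,0,0,0,0,0.0133],[0,0,0,0,0,0.0167]]}' | python3 inch.py>/dev/null;python3 st.py
```

```text
t 17.55 yaw 64.63 j6 12.0 pos [454.2 -50.3  53.7] F [ 3.  -4.7 -3.8] M [-0.72 -0.22 -0.07] tau6 -0.25 gap 50.6 grip 30.0
t 18.05 yaw 58.74 j6 17.9 pos [454.1 -50.2  53.7] F [ 3.7 -4.8 -3.4] M [-0.72 -0.22  0.4 ] tau6 0.23 gap 50.5 grip 30.0
t 18.55 yaw 52.69 j6 23.9 pos [454.1 -50.2  53.7] F [ 2.4 -5.1 -3.9] M [-0.61 -0.24  0.15] tau6 -0.01 gap 50.9 grip 30.0
t 19.05 yaw 46.65 j6 30.0 pos [454.  -50.2  53.7] F [ 2.9 -5.7 -3.6] M [-0.66 -0.22 -0.06] tau6 -0.25 gap 50.8 grip 30.0
t 19.55 yaw 40.63 j6 36.0 pos [454.  -50.2  53.7] F [ 2.3 -4.9 -4.4] M [-0.6  -0.17 -0.09] tau6 -0.24 gap 50.3 grip 30.0
t 20.05 yaw 34.73 j6 41.9 pos [454.  -50.1  53.7] F [ 1.6 -5.2 -3.4] M [-0.5  -0.22  0.36] tau6 0.23 gap 50.8 grip 30.0
t 20.55 yaw 28.69 j6 47.9 pos [453.9 -50.1  53.7] F [ 1.5 -3.9 -2.7] M [-0.49 -0.16  0.18] tau6 -0.01 gap 50.6 grip 30.0
t 21.05 yaw 22.62 j6 54.0 pos [453.9 -50.   53.7] F [ 1.6 -5.1 -3.4] M [-0.64 -0.21 -0.1 ] tau6 -0.25 gap 50.5 grip 30.0
t 21.55 yaw 16.59 j6 60.0 pos [453.9 -50.   53.7] F [ 2. -5. -3.] M [-0.6  -0.28 -0.08] tau6 -0.23 gap 50.6 grip 30.0
```

Clicks are regular, and the second is about to seat at roughly 15.2. Two more follow (rest near -33).

Units first: shifts go in shares of 0.6 m and turns go in shares of 360 degrees. So 6 degrees / 360 = 0.0167.

```bash
echo '{"segments": [[0,0,0,0,0,0.0033],[0,0,0,0,0,0.0067],[0,0,0,0,0,0.01],[0,0,0,0,0,0.0133],[0,0,0,0,0,0.0167]]}' | python3 inch.py>/dev/null;python3 st.py
echo '{"segments": [[0,0,0,0,0,0.0033],[0,0,0,0,0,0.0067],[0,0,0,0,0,0.01],[0,0,0,0,0,0.0133],[0,0,0,0,0,0.0167]]}' | python3 inch.py>/dev/null;python3 st.py
echo '{"segments": [[0,0,0,0,0,0.0033],[0,0,0,0,0,0.0067],[0,0,0,0,0,0.01],[0,0,0,0,0,0.0133],[0,0,0,0,0,0.0167]]}' | python3 inch.py>/dev/null;python3 st.py
echo '{"segments": [[0,0,0,0,0,0.0033],[0,0,0,0,0,0.0067],[0,0,0,0,0,0.01],[0,0,0,0,0,0.0133],[0,0,0,0,0,0.0167]]}' | python3 inch.py>/dev/null;python3 st.py
echo '{"segments": [[0,0,0,0,0,0.0033],[0,0,0,0,0,0.0067],[0,0,0,0,0,0.01],[0,0,0,0,0,0.0133],[0,0,0,0,0,0.0167]]}' | python3 inch.py>/dev/null;python3 st.py
echo '{"segments": [[0,0,0,0,0,0.0033],[0,0,0,0,0,0.0067],[0,0,0,0,0,0.01],[0,0,0,0,0,0.0133],[0,0,0,0,0,0.0167]]}' | python3 inch.py>/dev/null;python3 st.py
echo '{"segments": [[0,0,0,0,0,0.0033],[0,0,0,0,0,0.0067],[0,0,0,0,0,0.01],[0,0,0,0,0,0.0133],[0,0,0,0,0,0.0167]]}' | python3 inch.py>/dev/null;python3 st.py
echo '{"segments": [[0,0,0,0,0,0.0033],[0,0,0,0,0,0.0067],[0,0,0,0,0,0.01],[0,0,0,0,0,0.0133],[0,0,0,0,0,0.0167]]}' | python3 inch.py>/dev/null;python3 st.py
echo '{"segments": [[0,0,0,0,0,0.0014],[0,0,0,0,0,0.0025],[0,0,0,0,0,0.0025],[0,0,0,0,0,0.0025]]}' | python3 inch.py>/dev/null;python3 st.py
```

```text
t 22.05 yaw 10.69 j6 66.0 pos [453.8 -49.8  53.7] F [ 2.6 -4.7 -3.9] M [-0.61 -0.24  0.45] tau6 0.22 gap 50.3 grip 30.0
t 22.55 yaw 4.64 j6 72.0 pos [453.8 -49.8  53.7] F [ 1.3 -4.4 -2.7] M [-0.6  -0.24  0.12] tau6 -0.01 gap 50.4 grip 30.0
t 23.05 yaw -1.44 j6 78.1 pos [453.8 -49.8  53.8] F [ 1.3 -4.1 -3.2] M [-0.7  -0.3  -0.03] tau6 -0.25 gap 50.4 grip 30.0
t 23.55 yaw -7.42 j6 84.1 pos [453.8 -49.7  53.7] F [ 1.3 -5.7 -4.2] M [-0.67 -0.24 -0.05] tau6 -0.23 gap 50.7 grip 30.0
t 24.05 yaw -13.33 j6 90.0 pos [453.8 -49.6  53.8] F [ 1.2 -5.9 -2.6] M [-0.68 -0.38  0.43] tau6 0.22 gap 50.4 grip 30.0
t 24.55 yaw -19.41 j6 96.1 pos [453.9 -49.6  53.8] F [ 1.4 -4.  -2.7] M [-0.65 -0.29  0.18] tau6 -0.01 gap 50.6 grip 30.0
t 25.05 yaw -25.45 j6 102.1 pos [453.9 -49.5  53.8] F [ 0.7 -3.5 -3.7] M [-0.54 -0.32 -0.07] tau6 -0.25 gap 50.5 grip 30.0
t 25.55 yaw -31.42 j6 108.1 pos [453.9 -49.5  53.8] F [ 2.7 -2.8 -2.8] M [-0.33 -0.4  -0.06] tau6 -0.23 gap 50.4 grip 30.0
t 25.95 yaw -32.22 j6 108.9 pos [453.9 -49.5  53.8] F [ 2.9 -2.1 -3.6] M [-0.15 -0.49 -0.1 ] tau6 -0.03 gap 51.1 grip 30.0
```

The torque is near zero, so the knob is seated on the fourth click. Release, rise, and compute the way to the button.

In the tool's units: -62 mm / 600 = -0.1033, -48 mm / 600 = -0.08.

```bash
echo '{"segments": [[0,0,0,0,0,0],[0,0,0,0,0,0],[0,0,0,0,0,0],[0,0,0,0,0,0],[0,0,0,0,0,0]]}' | python3 inch.py 94|tail -2; echo '{"segments": [[0,0,0,0,0,0],[0,0,0,0,0,0],[0,0,0,0,0,0]]}' | python3 inch.py |tail -2;echo '{"segments": [[0,0,-0.0067,0,0,0],[0,0,-0.0233,0,0,0],[0,0,-0.05,0,0,0],[0,0,-0.08,0,0,0],[0,0,-0.1033,0,0,0]]}' | python3 inch.py|tail -2;echo '{"segments": [[0,0,0,0,0,0],[0,0,0,0,0,0],[0,0,0,0,0,0],[0,0,0,0,0,0],[0,0,0,0,0,0]]}' | python3 inch.py 0|tail -2;echo '{"segments": [[0,0,0,0,0,0],[0,0,0,0,0,0],[0,0,0,0,0,0],[0,0,0,0,0,0],[0,0,0,0,0,0]]}' | python3 inch.py|tail -2
python3 st.py
python3 - <<'E'
from h import *
o=bot.observe();print(o["tool_rot"].T@(np.array([485.5,44.0,115])-o["position"]))
s=wristview(vision.snapshot("wrist"),o)
c=(s["view"]@[485.5,44,81,1])[:3];print(c[:2]/c[2]*s["fx"]+[s["cx"],s["cy"]])
e=knob(s) if 0 else None
E
```

```text
finger_gap: 87.3
grip_force: 0.0
finger_gap: 93.6
grip_force: 0.0
finger_gap: 93.9
grip_force: 0.0
finger_gap: 57.1
grip_force: 0.0
finger_gap: 17.6
grip_force: 0.0
t 28.25 yaw -32.23 j6 108.9 pos [453.8 -49.7 115.8] F [-0.  -0.5 -0.1] M [ 0.08  0.01 -0.02] tau6 0.00 gap 17.6 grip 0.0
[-23.19007868 -96.15710249   0.80185127]
[158.15627976 255.77166948]
```

In the tool's units: -96.2 mm / 600 = -0.1603, -23.2 mm / 600 = -0.0387.

```bash
echo '{"segments": [[-0.005,-0.02,0,0,0,0],[-0.0133,-0.0567,0,0,0,0],[-0.0233,-0.0967,0,0,0,0],[-0.0317,-0.1333,0,0,0,0],[-0.0387,-0.1603,0,0,0,0]]}' | python3 inch.py >/dev/null;echo '{"segments": [[0,0,0,0,0,0],[0,0,0,0,0,0],[0,0,0,0,0,0],[0,0,0,0,0,0]]}' | python3 inch.py >/dev/null; python3 st.py
python3 - <<'E'
from h import *
o=bot.observe();s=wristview(vision.snapshot("wrist"),o);t=vision.snapshot("scene")
a=cv2.resize(s["image"][170:300,190:370,::-1],None,fx=2.2,fy=2.2,interpolation=2);b=cv2.resize(t["image"][210:310,220:330,::-1],None,fx=3.4,fy=3.4,interpolation=2)
h=max(a.shape[0],b.shape[0]);pad=lambda i:cv2.copyMakeBorder(i,0,h-i.shape[0],0,0,0)
cv2.imwrite("pics/b1.png",np.hstack([pad(a),pad(b)]))
c=(s["view"]@[485.5,44,81,1])[:3];print(c[:2]/c[2]*s["fx"]+[s["cx"],s["cy"]])
E
```

```text
t 29.20 yaw -32.29 j6 120.7 pos [485.3  43.4 115.8] F [-0.4 -0.9 -0.4] M [ 0.1   0.01 -0.03] tau6 -0.00 gap 0.3 grip 0.0
[280.04688326 227.81887736]
```

View pics/b1.png

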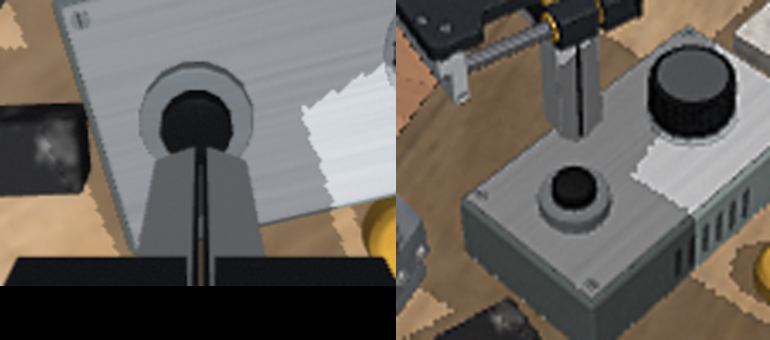

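The wrist view puts the button at (279,228), as predicted, and the closed tips hang directly over it in the scene view. Descending with force checks.

In the tool's units: 32 mm / 600 = 0.0533, 28 mm / 600 = 0.0467.

```bash
echo '{"segments": [[0,0,0.0067,0,0,0],[0,0,0.02,0,0,0],[0,0,0.035,0,0,0],[0,0,0.0467,0,0,0],[0,0,0.0533,0,0,0]]}' | python3 inch.py >/dev/null;python3 st.py
echo '{"segments": [[0,0,0.0017,0,0,0],[0,0,0.0033,0,0,0],[0,0,0.005,0,0,0],[0,0,0.0058,0,0,0],[0,0,0.0067,0,0,0]]}' | python3 inch.py >/dev/null;python3 st.py
echo '{"segments": [[0,0,0.0017,0,0,0],[0,0,0.0033,0,0,0],[0,0,0.005,0,0,0],[0,0,0.0058,0,0,0],[0,0,0.0067,0,0,0]]}' | python3 inch.py >/dev/null;python3 st.py
```

```text
t 29.80 yaw -32.23 j6 120.8 pos [484.7  44.1  82.2] F [ 0.6 -0.1  0.3] M [0.09 0.04 0.01] tau6 -0.00 gap 0.5 grip 0.0
t 30.30 yaw -32.23 j6 120.8 pos [485.7  44.1  80. ] F [0.4 0.9 0.5] M [ 0.07  0.05 -0.02] tau6 0.00 gap 0.3 grip 0.0
t 30.80 yaw -32.23 j6 120.8 pos [485.5  44.1  75.7] F [ 0.2 -0.7  0.2] M [ 0.03 -0.01  0.05] tau6 0.00 gap 0.8 grip 0.0
```

```bash
echo '{"segments": [[0,0,0.0013,0,0,0],[0,0,0.0027,0,0,0],[0,0,0.004,0,0,0],[0,0,0.005,0,0,0],[0,0,0.005,0,0,0]]}' | python3 inch.py >/dev/null;python3 st.py
echo '{"segments": [[0,0,0.0013,0,0,0],[0,0,0.0027,0,0,0],[0,0,0.004,0,0,0],[0,0,0.005,0,0,0],[0,0,0.005,0,0,0]]}' | python3 inch.py >/dev/null;python3 st.py
```

```text
t 31.30 yaw -32.23 j6 120.8 pos [485.5  44.1  72.7] F [ 0.5  0.1 -0.2] M [ 0.12  0.03 -0.02] tau6 0.00 gap 0.6 grip 0.0
t 31.80 yaw -32.23 j6 120.7 pos [485.6  44.   70. ] F [-0.6 -0.2  2.7] M [ 0.13  0.18 -0.02] tau6 0.00 gap 0.1 grip 1.4
```

In the tool's units: 3 mm / 600 = 0.005, 2.4 mm / 600 = 0.004.

```bash
echo '{"segments": [[0,0,0.0013,0,0,0],[0,0,0.0027,0,0,0],[0,0,0.004,0,0,0],[0,0,0.005,0,0,0],[0,0,0.005,0,0,0]]}' | python3 inch.py >/dev/null;python3 st.py
```

```text
t 32.30 yaw -32.23 j6 120.8 pos [485.6  44.1  66.9] F [-0.9  0.3  4.7] M [0.07 0.24 0.01] tau6 0.00 gap 0.7 grip 2.3
```

In the tool's units: 1 mm / 600 = 0.0017, 0.7 mm / 600 = 0.0012.

```bash
echo '{"segments": [[0,0,0.0005,0,0,0],[0,0,0.0012,0,0,0],[0,0,0.0017,0,0,0],[0,0,0.0017,0,0,0]]}' | python3 inch.py >/dev/null;python3 st.py
echo '{"segments": [[0,0,0.0005,0,0,0],[0,0,0.001,0,0,0],[0,0,0.0013,0,0,0],[0,0,0.0013,0,0,0]]}' | python3 inch.py >/dev/null;python3 st.py
```

```text
t 32.70 yaw -32.23 j6 120.8 pos [485.7  44.1  66.5] F [-2.5 -0.2  7. ] M [0.09 0.55 0.03] tau6 0.00 gap 0.5 grip 3.7
t 33.10 yaw -32.22 j6 120.8 pos [485.7  44.1  66.4] F [-4.2 -1.1  9.5] M [ 0.07  0.81 -0.01] tau6 0.00 gap 0.2 grip 5.2
```

The tool stalls at 66.45 after 6 mm of travel, and the spring line reaches 5 N there, so the button is on its bottom. One small extra push for certainty, then release and withdraw.

In the tool's units: 1.5 mm / 600 = 0.0025, 1 mm / 600 = 0.0017.

```bash
echo '{"segments": [[0,0,0.0008,0,0,0],[0,0,0.0017,0,0,0],[0,0,0.0025,0,0,0],[0,0,0.0025,0,0,0]]}' | python3 inch.py >/dev/null;python3 st.py
echo '{"segments": [[0,0,-0.0017,0,0,0],[0,0,-0.0067,0,0,0],[0,0,-0.015,0,0,0],[0,0,-0.03,0,0,0],[0,0,-0.05,0,0,0]]}' | python3 inch.py >/dev/null;python3 st.py
echo '{"segments": [[0,0,-0.02,0,0,0],[0,0,-0.0467,0,0,0],[0,0,-0.0767,0,0,0],[0,0,-0.1033,0,0,0],[0,0,-0.12,0,0,0]]}' | python3 inch.py >/dev/null;echo '{"segments": [[0,0,0,0,0,0],[0,0,0,0,0,0],[0,0,0,0,0,0],[0,0,0,0,0,0]]}' | python3 inch.py >/dev/null;python3 st.py
python3 - <<'E'
from h import *
t=vision.snapshot("top");s=vision.snapshot("scene")
cv2.imwrite("pics/f.png",np.hstack([cv2.resize(t["image"][150:330,140:400,::-1],(400,277)),cv2.resize(s["image"][190:350,200:400,::-1],(346,277))]))
E
```

```text
t 33.50 yaw -32.22 j6 120.8 pos [485.8  44.   66.3] F [-6.1  0.4 16.8] M [ 0.02  1.26 -0.02] tau6 0.00 gap 0.2 grip 8.1
t 34.00 yaw -32.23 j6 120.8 pos [484.7  44.1  92.9] F [ 0.6  0.4 -0.4] M [0.06 0.05 0.06] tau6 0.00 gap 0.4 grip 0.0
t 34.90 yaw -32.23 j6 120.8 pos [484.9  44.1 164.3] F [-1.2  0.1 -1.2] M [0.04 0.06 0.01] tau6 0.00 gap 0.2 grip 0.0
```

View pics/f.png

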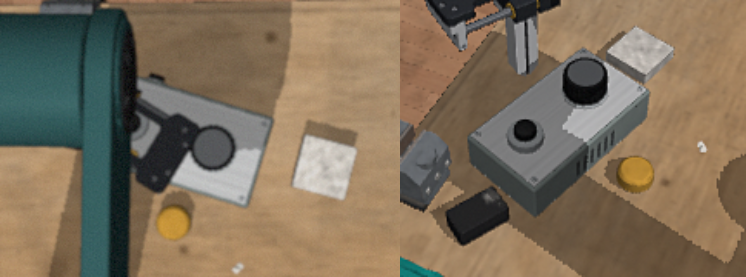

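The final view shows the button back up at (524,130), the knob untouched, and the wax, charcoal and steel block in their places. The robot is clear of everything.

```bash
python3 -c "
from bench import bot, vision, hand_in
print(hand_in())"
```

```text
the job is handed in; nothing more can be done
None
```

I turned the selector anticlockwise to its stop (about 1.0 N m there), then four clicks clockwise, pressed the button its full 6 mm and released it, and handed the job in at about 35 s with the other things where they were; the fingertips turned out to end about 10 mm behind the TCP, not 25 mm ahead as stated, so I went down in small steps with force checks.

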